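# Bed a specimen in the projector fixture with locking pliers

## Robot

A 7-joint arm with a two-finger parallel gripper is mounted at the origin on the work surface. World frame = base frame: x ahead of the robot, y to its left, z up, the work surface at z = 0. Lengths are in m, angles in rad, forces in N, time in s.
With the tool pointing down it reaches from about 0.425 to 0.875 m from the base axis. Payload 4.7 kg.
Tool frame: the origin (TCP) lies midway between the tips of the shut fingers; the grasp point (between the pads) lies 19 mm behind it; z points along the fingers, y is the line along which they close (so a half turn about z gives the same grasp; the last joint's range is limited). The gripper opens to 87 mm and grips with 3 to 60 N. Pads are 19 mm wide; open, the fingers measure 117 mm over their backs; the gripper's body (75 mm by 190 mm) begins 51 mm behind the grasp point.
Start: joints at [-1.117, 0.321, -0.07, 1.45, 0.023, 1.371, -0.057], TCP at [0.277, 0.588, 0.223] pointing down, gripper open.
Joint ranges: [-2.86, 2.86], [-0.3, 2.09], [-1.38, 1.24], [0.06, 2.45], [-1.56, 4.7], [0.09, 2.05], [-2.69, 2.69]. Speed limits (rad/s): [2.57, 2.57, 3.14, 3.14, 3.14, 3.14, 3.14].

## Interface

Orientations are given as a rotation vector (axis times angle).
In Python, from bench import ctrl gives the robot as it stands. The module is installed in compiled form; this text tells all that it offers.
- The arm moves only by the shell command python3 -m handwheel 'ROWS' [FORCE]. ROWS is JSON, a list of rows, each a list of 7 numbers: the finger opening in m, from 0 to 0.087, then the shift along the tool's x, y, z in m, then the turn, a rotation vector about the tool's x, y, z in degrees. A call has 1 to 12 rows; each row shifts and turns the commanded pose from where the row before left it, along the tool's axes as they then stand; what a row does not reach is not made up. A row lasts 1/8 s, in which the tool goes at most 62.5 mm and 10.7 degrees, less where a joint would pass 70% of its speed; a pose out of reach is approached as far as the arm can. A call is refused whole if a number of a shift passes 0.0625 or a number of a turn 10.7, either way. A call with a gripper value outside its range is refused whole. The fingers move at their own pace and stop on an object; FORCE is the grip in N (left out, the last holds). Time passes only in rows, so rows that do not move let the fingers close. It gives the time, the measured TCP pose, the force, the opening and the grip force at its end, in the units of the state.
- ctrl.get_state(): the state, without advancing time (a new reading comes with each control period).
- ctrl.get_image(name): name is "scene" or "top"; returns (picture, depth): 420x560x3 uint8, blue, green, red; 420x560 float32, m along the optical axis (not along the pixel's ray), 0 where there is no reading.
- ctrl.camera_info(name): a dict with "intrinsics" (3x3 intrinsics, pixels), "R" (3x3) and "t" (3): a world point X has camera coordinates R X + t. Camera axes: x right, y down, z forward; pixel columns grow to the right and rows downward; lengths in m; the calibration is good to about 2 mm. A picture is of the moment at which its call begins. camera_info takes no time and is no camera call.
- ctrl.close_job(): hands the job in; it is judged then, once.
The state is a dict: "time": time; "joint_positions": joint angles; "qd": joint speeds; "joint_torque": joint torques, N m; "position": TCP position; "tool_rot": TCP orientation; "ft_force": force on the tool from outside, world axes, zero at the start; "torque": the same for the moment, N m; "grip_width": opening from 0.0 (shut) to 1.0 (fully open); "grip_force": force on a finger pad.
Only numpy, scipy, OpenCV 4.12 (cv2) and the standard library are available. Lean on these libraries where they do the work, as an engineer would, in place of code of your own. Each camera call takes 0.05 s, during which the arm holds its last target. There are 200 camera calls.

## Task

Stand the loose stepped aluminium block in the nest of the inspection fixture and let go, then squeeze the pliers' handles until they snap over centre and stay locked by themselves, pressing the block against the datum face, and take the hand off. Then flick the release lever so that the pliers spring open, leaving the block home against the datum face and unclamped for measuring. Be gentle: stop squeezing once they lock, never bear on the pliers, lever or fixture with more than 20 N (both fingers counted together), and leave the two gauges and the bottle where they stand.

Things in the scene. Friction and masses are not known exactly. Their poses are not given: they have to be found in the camera images.
- fixture: Fixed steel fixture with locking pliers lying flat on it, centre height 52 mm. Origin: on the table under the jaw pivot; x from the handles (-x, towards the robot) to the jaws and nest (+x), y left, z up. Base plate x -55..135, y -73..57, 12 thick (mm); the handles overhang it to x -165 (screw to -187). Fixed handle: straight bar along x, y -1.5..7.5, z 45..59.
- nest (a point): Point on the nest's floor (fixture x 85, y 0, height 40 mm) where the centre of the block's underside is when home; axes as the fixture's. Two rails along y, 10 mm high with rounded tops, leave 31 mm between them in x. The -y side is open: there the moving jaw's round pad, height 52 mm, waits 35 mm away, so the block may be stood up to 12 mm short of home.
- datum (a point): Centre of the upright datum face: 18 mm from nest at +y, 12 mm over its floor, looking to -y. The anvil is 30 mm wide (x), its top at height 74 mm. As the handles are squeezed, the sprung pad (16 mm across, 3 N/mm) slides the block in +y until its foot meets this face, then clamps it with about 5 to 13 N.
- fixed_grip (a point): Nominal middle of the fixed handle's bar (9 mm wide in y, 14 tall) at the place to squeeze: fixture x -135, y 3, height 52 mm. It does not give. The pliers hang stiffly on a pin behind the datum face (fixture x 85, y 40) and sit a little askew, differently each time: here both handles may be up to 7 mm to either side (y) of nominal. This point does not follow that: feel for it.
- handle (a joint): Angle of the moving handle, rad: 0 open (splayed to -y), 0.32 at its hard stop, squeezed to +y till parallel to the fixed one. Bar 9 wide, 14 tall, pivot at fixture x -44, y -16. At fixture x -135 it resists with 6 N, less later; width over both handles 57 mm open, 28 locked, middle shifting 14 mm to +y. Dead centre about 0.30: past it, it snaps to the stop and stays; before it, it springs open.
- tab_rest (a point): Nominal centre at rest of the release lever's upright steel tab: fixture x -85, y 48, height 60 mm; tab 6 mm along x, 26 along y, 26 tall (heights 47..73 mm), on the fixed handle's +y side, 45 mm from the lever's upright pivot (fixture x -85, y 3). As the pliers sit askew the tab may be up to 5.5 mm off in y, 1 mm in x. Free space on its jaw side for closed fingers.
- release (a joint): Angle of the release lever, rad: 0 at rest, grows as the tab is pushed towards the handles' ends (fixture -x, from its jaw side), hard stop 0.5. Sprung back, 2 to 4 N at the tab. When the pliers are locked, at about 0.27 (tab about 12 mm along) its nose lifts the handle past dead centre and the pliers spring open.
- specimen: The loose block to be measured: milled aluminium, 0.11 kg, inverted-T shape, 51 mm tall. Origin: centre of its underside, z up. Foot 28 (x) x 36 (y) x 26 mm tall; on it a centred stem 28 (x) x 20 (y) x 25 mm up to the top. The two x faces are flat over the full height and 28 mm apart: grip these, and stand it with its x along the nest's x (either way round).
- ring_gauge: Bystander: loose steel ring lying flat, 52 mm outside, 28 mm hole, 22 mm tall. Origin: centre of its underside.
- plug_gauge: Bystander: loose round steel plug gauge standing up, foot 32 mm across and 22 mm tall, stem 20 mm across, 55 mm tall in all. Origin: centre of its underside.
- bottle: Bystander: white plastic bottle, 48 mm across, 120 mm tall, standing. Origin: centre of its underside.
Not all that is in view belongs to the job. Leave any brown or yellow look-alike of the specimen alone.

How it is judged:
By the outcome, as a careful person would: the job done as asked, in the order asked, and still so for the second after the job is handed in, with the robot touching nothing.
It also fails if it takes over 72 s, if anything falls off the work surface, if the arm or the gripper's body presses on something with over 40 N, if the wrist force passes 120 N, or if a joint passes its speed limit or range.

## Working session

There is one attempt and no reset: what is moved stays moved. The work goes in short steps, Python scripts to look and compute and a shell command to move; the robot and the scene stay as the last step left them, time stands still between calls to the robot, and variables do not carry over. Pictures are saved under pics/ and viewed, at most 10 in all, crops included, and the job is handed in when it is done.

```bash
mkdir -p pics; python3 - <<'E'
from bench import ctrl
import cv2,numpy as np
s=ctrl.get_state();print({k:np.round(v,3).tolist() for k,v in s.items()})
for n in("scene","top"):
    p,d=ctrl.get_image(n);cv2.imwrite(f"pics/{n}0.png",p);np.save(f"pics/{n}0.npy",d)
    c=ctrl.camera_info(n);print(n,np.round(c["intrinsics"],1).tolist(),np.round(c["R"],3).tolist(),np.round(c["t"],3).tolist())
E
```

```text
{'time': 0.0, 'joint_positions': [-1.117, 0.322, -0.07, 1.452, 0.023, 1.371, -0.057], 'qd': [0.001, -0.001, -0.0, -0.001, 0.001, 0.0, -0.0], 'joint_torque': [0.0, -49.129, -0.404, -31.253, -0.064, 0.044, 0.0], 'position': [0.277, 0.588, 0.221], 'tool_rot': [-0.685, -3.066, 0.003], 'ft_force': [0.619, -0.611, -0.296], 'torque': [-0.02, -0.011, -0.019], 'grip_force': 0.0, 'grip_width': 0.996}
scene [[392.8, 0.0, 272.9], [0.0, 392.8, 203.7], [0.0, 0.0, 1.0]] [[0.717, 0.697, -0.007], [0.6, -0.621, -0.505], [-0.356, 0.358, -0.863]] [-0.367, -0.349, 1.103]
top [[425.2, 0.0, 277.9], [0.0, 425.2, 206.1], [0.0, 0.0, 1.0]] [[0.029, -1.0, -0.005], [-0.979, -0.027, -0.203], [0.203, 0.01, -0.979]] [-0.074, 0.58, 0.819]
```

View pics/top0.png

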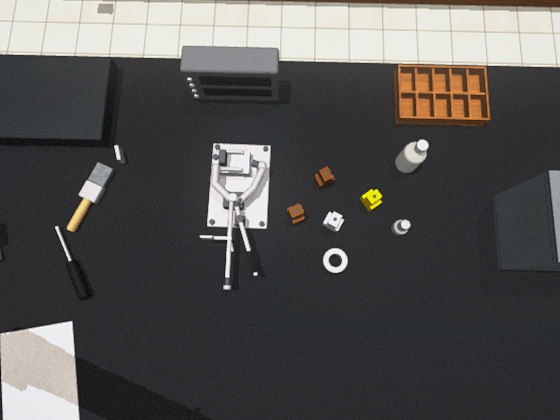

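View pics/scene0.png

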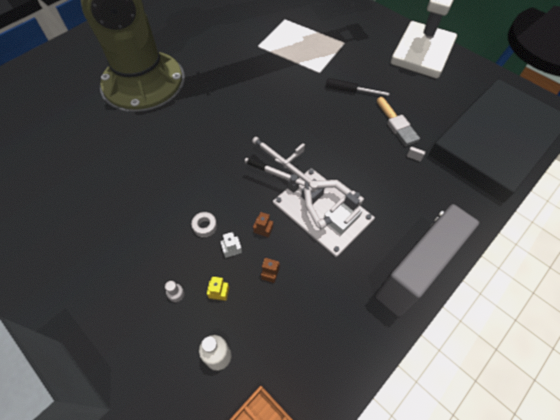

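```bash
cat > h.py <<'E'
import cv2,numpy as np
from bench import ctrl
def cloud(n,d):
    c=ctrl.camera_info(n);K=np.array(c["intrinsics"]);R=np.array(c["R"]);t=np.array(c["t"])
    v,u=np.mgrid[:420,:560]
    P=np.stack([(u-K[0,2])/K[0,0]*d,(v-K[1,2])/K[1,1]*d,d],-1)
    return (P-t)@R
def proj(n,X):
    c=ctrl.camera_info(n);q=np.array(c["R"])@np.array(X)+np.array(c["t"]);p=np.array(c["intrinsics"])@q;return p[:2]/p[2]
E
python3 - <<'E'
from h import *
for n,bx in(("top",(195,130,425,295)),("scene",(150,120,390,390))):
    p=cv2.imread(f"pics/{n}0.png");d=np.load(f"pics/{n}0.npy");W=cloud(n,d)
    hsv=cv2.cvtColor(p,cv2.COLOR_BGR2HSV)
    m=(W[...,2]>.006)&(W[...,2]<.2)&(d>0)
    k,l,st,ce=cv2.connectedComponentsWithStats(m.astype(np.uint8))
    for i in range(1,k):
        if st[i,4]>60 and bx[0]<ce[i][0]<bx[2] and bx[1]<ce[i][1]<bx[3]:
            q=W[l==i];z=q[:,2].max();tp=q[q[:,2]>z-.006];r=cv2.minAreaRect((q[:,:2]*1000).astype(np.float32))
            print(n,ce[i].round(),st[i,4],"zmax",z.round(3),"top",tp.mean(0).round(4),"rect",np.round(r[0],1),np.round(r[1],1),round(r[2],1),"hsv",hsv[l==i].mean(0).round())
W=cloud("top",np.load("pics/top0.npy"))
pl=(W[...,2]>.007)&(W[...,2]<.017); pl[:130]=0;pl[240:]=0;pl[:,:195]=0;pl[:,285:]=0
q=W[pl];r=cv2.minAreaRect((q[:,:2]*1000).astype(np.float32));print("plate",r,len(q))
p=cv2.imread("pics/top0.png")[130:300,195:355];a=cv2.resize(p,None,fx=3.5,fy=3.5,interpolation=cv2.INTER_CUBIC);cv2.imwrite("pics/c1.png",a)
E
```

```text
top [411. 156.] 717 zmax 0.124 top [ 0.7003 -0.3379  0.1208] rect [ 697.4 -334.6] [48.  39.4] 41.6 hsv [ 36.  13. 165.]
top [238. 194.] 5569 zmax 0.078 top [0.6398 0.0686 0.0745] rect [571.5  32.3] [130.8 321.6] 88.9 hsv [ 95.   6. 194.]
top [323. 178.] 283 zmax 0.055 top [ 0.6556 -0.1547  0.0517] rect [ 655.1 -154.7] [28.4 36.3] 25.8 hsv [ 15. 161. 111.]
top [371. 199.] 298 zmax 0.056 top [ 0.6098 -0.2563  0.0523] rect [ 609.4 -256.2] [35.9 28.9] 37.2 hsv [ 29. 245. 190.]
top [295. 214.] 263 zmax 0.055 top [ 0.5734 -0.0941  0.052 ] rect [573.7 -94.1] [36.7 27.9] 24.3 hsv [ 17. 146. 125.]
top [333. 221.] 277 zmax 0.055 top [ 0.5589 -0.1743  0.0518] rect [ 558.9 -174.3] [35.9 28.4] 62.1 hsv [105.   5. 196.]
top [400. 227.] 221 zmax 0.058 top [ 0.5514 -0.3183  0.0555] rect [ 549.7 -315.9] [31.6 26.1] 34.9 hsv [ 84.   7. 158.]
top [334. 261.] 372 zmax 0.027 top [ 0.4768 -0.1785  0.023 ] rect [ 476.1 -178.3] [49.6 50.2] 0.6 hsv [ 96.   4. 209.]
scene [318. 203.] 5454 zmax 0.077 top [0.647  0.0646 0.0736] rect [572.7  29.3] [131.4 321.8] 88.8 hsv [ 43.   8. 178.]
scene [203. 224.] 395 zma
[... 237 characters left out ...]
2 zmax 0.055 top [ 0.5603 -0.1774  0.0514] rect [ 559.9 -177. ] [35.8 30.5] 61.5 hsv [ 99.   3. 183.]
scene [269. 269.] 327 zmax 0.055 top [ 0.6569 -0.1579  0.0513] rect [ 656.9 -158.5] [28.3 35.8] 26.4 hsv [ 14. 145. 105.]
scene [217. 288.] 372 zmax 0.055 top [ 0.611  -0.2593  0.0514] rect [ 610.9 -259.1] [36.5 28.9] 37.0 hsv [ 28. 178. 192.]
scene [173. 291.] 280 zmax 0.06 top [ 0.5525 -0.3219  0.0556] rect [ 555.8 -321.8] [31.1 25.5] 81.1 hsv [ 25.  10. 158.]
scene [214. 352.] 831 zmax 0.123 top [ 0.7016 -0.3413  0.1205] rect [ 702.5 -341.3] [47. 45.] 84.6 hsv [ 42.  13. 187.]
plate ((636.8502807617188, 31.129470825195312), (130.21383666992188, 190.57858276367188), 89.15557861328125) 2735
```

View pics/c1.png

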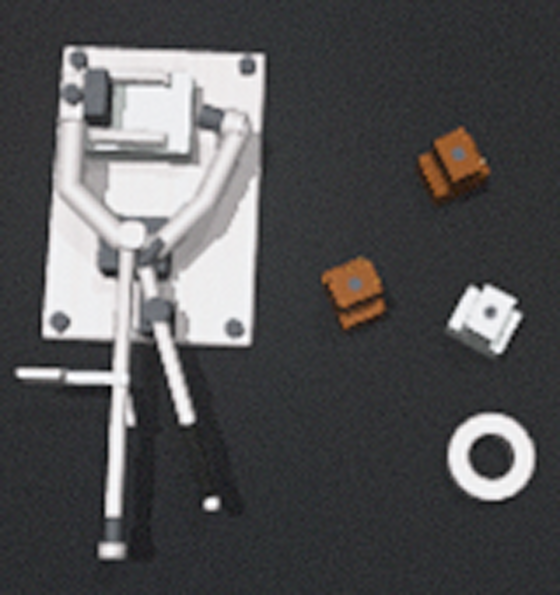

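```bash
cat >> h.py <<'E'
def ray(n,uv,z):
    c=ctrl.camera_info(n);K=np.array(c["intrinsics"]);R=np.array(c["R"]);t=np.array(c["t"])
    d=np.c_[uv,np.ones(len(uv))]@np.linalg.inv(K).T@R; o=-R.T@t
    return o+d*((z-o[2])/d[:,2])[:,None]
E
python3 - <<'E'
from h import *
for n in("top","scene"):
    p=cv2.imread(f"pics/{n}0.png");d=np.load(f"pics/{n}0.npy");W=cloud(n,d)
    b=(W[...,2]>.006)&(abs(W[...,0]-.637)<.11)&(abs(W[...,1]-.031)<.085)&(W[...,2]<.1)
    r=cv2.minAreaRect((W[b&(W[...,2]<.018)][:,:2]*1000).astype(np.float32))
    c=max(cv2.findContours(b.astype(np.uint8),cv2.RETR_EXTERNAL,cv2.CHAIN_APPROX_NONE)[0],key=len)[:,0].astype(float)
    X=ray(n,c,.012)[:,:2]*1000
    a=np.radians(r[2]-90 if r[2]>45 else r[2]);ex=np.array([np.cos(a),np.sin(a)]);ey=np.array([-ex[1],ex[0]])
    Y=(X-np.array(r[0]))@np.c_[ex,ey]
    o=[]
    for ax,v in((0,95),(0,-95),(1,65),(1,-65)):
        k=(abs(Y[:,ax]-v)<5)&(abs(Y[:,1-ax])<(65,95)[ax]-8)
        L=cv2.fitLine(Y[k].astype(np.float32),cv2.DIST_HUBER,0,.01,.01).ravel()
        s=L[1-ax and 0 or 0]
        tt=-L[2+1-ax]/L[1-ax];off=L[2+ax]+tt*L[ax];ang=np.degrees(np.arctan(L[ax]/L[1-ax]))
        o.append((round(float(off),2),round(float(ang if ax else -ang),2),int(k.sum())))
    cx=(o[0][0]+o[1][0])/2;cy=(o[2][0]+o[3][0])/2
    print(n,"rect",np.round(r[0],1),r[2],"sides",o,"centre",np.array(r[0])+cx*ex+cy*ey,"yaw",np.degrees(a)+np.mean([o[2][1],o[3][1]]))
E
```

```text
Traceback (most recent call last):
cv2.error: OpenCV(4.12.0) /io/opencv/modules/imgproc/src/linefit.cpp:50: error: (-215:Assertion failed) count > 0 in function 'fitLine2D_wods'
```

```bash
python3 - <<'E'
from h import *
for n in("top","scene"):
    p=cv2.imread(f"pics/{n}0.png");d=np.load(f"pics/{n}0.npy");W=cloud(n,d)
    b=(W[...,2]>.006)&(abs(W[...,0]-.637)<.11)&(abs(W[...,1]-.031)<.085)&(W[...,2]<.1)
    r=cv2.minAreaRect((W[b&(W[...,2]<.017)][:,:2]*1000).astype(np.float32))
    print(n,r)
    c=np.vstack(cv2.findContours(b.astype(np.uint8),cv2.RETR_EXTERNAL,cv2.CHAIN_APPROX_NONE)[0])[:,0].astype(float)
    X=ray(n,c,.012)[:,:2]*1000
    a=r[2]-90 if r[2]>45 else r[2];a=np.radians(a);ex=np.array([np.cos(a),np.sin(a)]);ey=np.array([-ex[1],ex[0]])
    Y=(X-np.array([637,31]))@np.c_[ex,ey]
    for ax,v in((0,95),(0,-95),(1,65),(1,-65)):
        k=(abs(Y[:,ax]-v)<7)&(abs(Y[:,1-ax])<(57,87)[ax]);
        if k.sum()<8: print(ax,v,k.sum());continue
        m=np.median(Y[k,ax]);k&=abs(Y[:,ax]-m)<2.5
        f=np.polyfit(Y[k,1-ax],Y[k,ax],1);print(ax,v,"off",f[1].round(2),"ang",np.degrees(f[0]*(1 if ax else -1)).round(2),k.sum())
    print("base yaw",np.degrees(a))
    # features in approx fixture frame
    a=np.radians(-.85);o=np.array([.637,.030])-np.array([[np.cos(a),-np.sin(a)],[np.sin(a),np.cos(a)]])@[.040,-.008]
    F=((W[...,:2]-o)@np.array([[np.cos(a),-np.sin(a)],[np.sin(a),np.cos(a)]]))*1000;Z=W[...,2]*1000
    print("o",o)
    for x in range(-170,-50,20):
        for nm,y0,y1,zl,zh in(("fix",-14,22,54,66),("mov",-75,-14,50,66)):
            k=(abs(F[...,0]-x)<10)&(F[...,1]>y0)&(F[...,1]<y1)&(Z>zl)&(Z<zh)
            if k.sum()>3: print(nm,x,"y",np.percentile(F[k,1],[5,50,95]).round(1),k.sum(),end="; ")
    print()
    k=(abs(F[...,0]+85)<20)&(F[...,1]>28)&(F[...,1]<75)&(Z>66)&(Z<82)
    print("tab",np.percentile(F[k],[2,50,98],axis=0).round(1).tolist(),k.sum())
    for nm,(x0,x1,y0,y1,z0,z1) in dict(floor=(60,110,-12,14,34,44),anvil=(60,110,10,50,70,80),rail=(60,110,-18,18,46.5,56),pad=(60,110,-60,-22,55,70)).items():
        k=(F[...,0]>x0)&(F[...,0]<x1)&(F[...,1]>y0)&(F[...,1]<y1)&(Z>z0)&(Z<z1)
        if k.any(): print(nm,np.percentile(np.c_[F[k],Z[k]],[3,50,97],axis=0).round(1).tolist(),k.sum())
E
```

```text
top ((636.7323608398438, 23.43145751953125), (145.58665466308594, 190.5935821533203), 89.14491271972656)
0 95 off 92.96 ang -0.16 50
0 -95 off -94.84 ang 0.35 46
1 65 off 63.67 ang 0.11 76
1 -65 off -64.0 ang 0.18 77
base yaw -0.8550872802734375
o [0.59712308 0.03859251]
fix -170 y [-4.9 -0.9  2.9] 43; fix -150 y [-4.  -0.1  4.4] 49; mov -150 y [-58.5 -54.2 -48.3] 44; fix -130 y [-3.   0.5  4.1] 42; mov -130 y [-53.4 -47.4 -41.6] 50; fix -110 y [-6.5 -0.   4.9] 58; mov -110 y [-46.3 -40.3 -35.5] 48; fix -90 y [-3.6  2.9 18.5] 70; mov -90 y [-39.3 -33.4 -28.3] 47; fix -70 y [-3.   1.1  5.7] 46; mov -70 y [-31.9 -26.3 -20.6] 46; 
tab [[-88.2, 33.5], [-85.9, 45.7], [-83.6, 58.6]] 40
floor [[61.1, -11.4, 38.0], [85.0, 0.6, 40.6], [100.7, 12.7, 43.4]] 170
anvil [[70.0, 19.3, 70.7], [83.0, 26.0, 74.5], [97.4, 39.4, 76.9]] 100
rail [[61.3, -13.9, 47.1], [69.2, 1.2, 49.8], [107.6, 16.7, 52.9]] 123
pad [[60.7, -59.2, 56.4], [72.6, -50.6, 60.1], [82.8, -35.6, 64.6]] 96
scene ((638.1856079101562, 27.306610107421875), (131.1547088623047, 190.04478454589844), 89.36332702636719)
0 95 off 95.93 ang
[... 152 characters left out ...]
ix -170 y [-6.8 -3.6  1.4] 23; fix -150 y [-6.5 -3.9  0.9] 31; mov -150 y [-62.3 -58.2 -52. ] 31; fix -130 y [-6.3 -3.2  1.6] 30; mov -130 y [-57.5 -52.4 -46.7] 49; fix -110 y [-8.4 -3.8  1.9] 40; mov -110 y [-50.  -45.7 -39.2] 46; fix -90 y [-6.1  0.8 19.6] 63; mov -90 y [-42.8 -38.7 -33.1] 48; fix -70 y [-5.7 -2.8  2.2] 34; mov -70 y [-36.5 -31.7 -25.1] 48; 
tab [[-86.7, 30.7], [-82.7, 42.4], [-80.0, 56.1]] 35
floor [[70.4, -10.9, 37.7], [85.5, 0.9, 40.3], [109.3, 13.3, 43.1]] 162
anvil [[72.2, 16.0, 70.6], [86.5, 22.4, 73.7], [100.1, 29.9, 75.8]] 93
rail [[63.1, -17.1, 47.0], [81.5, 3.6, 49.4], [108.6, 17.9, 53.7]] 143
pad [[61.5, -59.2, 55.6], [78.1, -51.3, 59.0], [85.3, -39.5, 62.7]] 77
```

```bash
python3 -m handwheel '[[0.087,0,0,0,0,0,10.3],[0.087,0,0,0,0,0,10.3],[0.087,0,0,0,0,0,10.3],[0.087,0,0,0,0,0,10.3],[0.087,0,0,0,0,0,10.3],[0.087,0,0,0,0,0,10.3],[0.087,0,0,0,0,0,10.3],[0.087,0,0,0,0,0,10.3],[0.087,0,0,0,0,0,10.3],[0.087,0,0,0,0,0,0]]'
python3 -m handwheel '[[0.06,-0.036,0.0407,0,0,0,0],[0.06,-0.036,0.0407,0,0,0,0],[0.06,-0.036,0.0407,0,0,0,0],[0.06,-0.036,0.0407,0,0,0,0],[0.06,-0.036,0.0407,0,0,0,0],[0.06,-0.036,0.0407,0,0,0,0],[0.06,-0.036,0.0407,0,0,0,0],[0.06,-0.036,0.0407,0,0,0,0],[0.06,-0.036,0.0407,0,0,0,0],[0.06,-0.036,0.0407,0,0,0,0],[0.06,-0.036,0.0407,0,0,0,0],[0.06,-0.036,0.0407,0,0,0,0]]'
cat >> h.py <<'E'
def to(xyz,yaw):
    "shift along tool axes and turn to get TCP at xyz with tool y at heading yaw (deg)"
    from scipy.spatial.transform import Rotation as Ro
    s=ctrl.get_state();R=Ro.from_rotvec(s["tool_rot"]);c,n=np.cos(np.radians(yaw)),np.sin(np.radians(yaw))
    T=np.array([[-n,c,0],[c,n,0],[0,0,-1]]);T=np.array([[n*1.,c,0],[-c,n,0],[0,0,-1]])
    d=R.inv().apply(np.array(xyz)-s["position"]);r=(R.inv()*Ro.from_matrix(T)).as_rotvec(degrees=True)
    y=R.as_matrix()[:,1]
    print("t",round(s["time"],2),"pos",np.round(s["position"],4),"heading",np.degrees(np.arctan2(y[1],y[0])).round(2),"shift",np.round(d,4),"turn",r.round(2),"F",np.round(s["ft_force"],1),"w",round(s["grip_width"]*87,1),"g",round(float(s["grip_force"]),1))
E
python3 -c "
from h import *
to((.5595,-.1758,.10),-28.2)"
```

```text
time: 1.35
position: [0.2767, 0.5879, 0.222]
tool_rot: [2.689, 1.623, -0.001]
ft_force: [-0.1, -0.3, 1.4]
grip_width: 1.002
grip_force: 0.0
time: 2.85
position: [0.5066, -0.0237, 0.2227]
tool_rot: [-2.688, -1.626, -0.002]
ft_force: [1.0, 0.4, 0.7]
grip_width: 0.69
grip_force: 0.0Traceback (most recent call last):
  File "<string>", line 3, in <module>
    to((.5595,-.1758,.10),-28.2)
    ~~^^^^^^^^^^^^^^^^^^^^^^^^^^
  File "h.py", line 19, in to
    d=R.inv().apply(np.array(xyz)-s["position"]);r=(R.inv()*Ro.from_matrix(T)).as_rotvec(degrees=True)
                                                            ~~~~~~~~~~~~~~^^^
  File "scipy/spatial/transform/_rotation.pyx", line 1143, in scipy.spatial.transform._rotation.Rotation.from_matrix
ValueError: Non-positive determinant (left-handed or null coordinate frame) in rotation matrix 0: [[-0.47255076  0.88130345  0.        ]
 [-0.88130345 -0.47255076  0.        ]
 [ 0.          0.         -1.        ]].
```

```bash
sed -i 's/;T=np.array(\[\[n\*1.*$//' h.py
python3 -c "
from h import *
to((.5595,-.1758,.10),-28.2)"
```

```text
t 2.85 pos [ 0.5066 -0.0237  0.2227] heading -27.65 shift [-0.1102  0.1174  0.1227] turn [ 0.02 -0.05  0.55] F [1.  0.4 0.7] w 60.0 g 0.0
```

```bash
python3 -m handwheel '[[0.06,-0.0365,0.039,0.02,0,0,0.5],[0.06,-0.0365,0.039,0.03,0,0,0],[0.06,-0.037,0.039,0.03,0,0,0],[0.06,0,0,0.03,0,0,0],[0.06,0,0,0,0,0,0],[0.06,0,0,0,0,0,0]]' >/dev/null
python3 - <<'E'
from h import *
to((.5595,-.1758,.016),-28.2)
for n in("top","scene"):
    p,d=ctrl.get_image(n);cv2.imwrite(f"pics/{n}1.png",p)
    u,v=proj(n,(.56,-.176,.05)).astype(int)
    cv2.imwrite(f"pics/g_{n}.png",cv2.resize(p[v-60:v+60,u-60:u+60],None,fx=3,fy=3))
a=np.hstack([cv2.imread(f"pics/g_{n}.png") for n in("top","scene")]);cv2.imwrite("pics/g1.png",a)
E
```

```text
t 3.6 pos [ 0.558  -0.1737  0.1135] heading -28.24 shift [-0.0013  0.0022  0.0975] turn [ 0.05 -0.05 -0.04] F [0.3 0.  0.5] w 60.0 g 0.0
```

View pics/g1.png

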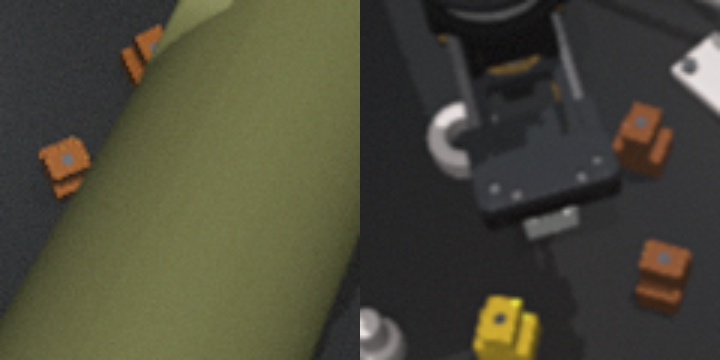

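```bash
python3 -m handwheel '[[0.06,-0.0013,0.0022,0.03,0,0,0],[0.06,0,0,0.03,0,0,0],[0.06,0,0,0.025,0,0,0],[0.06,0,0,0.0125,0,0,0],[0.06,0,0,0,0,0,0],[0.0,0,0,0,0,0,0],[0.0,0,0,0,0,0,0],[0.0,0,0,0,0,0,0],[0.0,0,0,0,0,0,0],[0.0,0,0,0,0,0,0]]' 15
python3 -c "
from h import *
to((.5595,-.1758,.016),-28.2)"
```

```text
time: 4.95
position: [0.5589, -0.1767, 0.0153]
tool_rot: [2.698, 1.609, 0.001]
ft_force: [-0.6, -0.2, 1.8]
grip_width: 0.321
grip_force: 15.0
t 4.95 pos [ 0.5589 -0.1767  0.0153] heading -28.4 shift [ 0.001   0.0001 -0.0007] turn [ 0.02 -0.01 -0.2 ] F [-0.6 -0.2  1.8] w 27.9 g 15.0
```

```bash
python3 -m handwheel '[[0.0,0,0,-0.02,0,0,0],[0.0,0,0,-0.05,0,0,0],[0.0,0,0,-0.05,0,0,-4],[0.0,0,0,-0.025,0,0,-8],[0.0,0,0,0,0,0,-8],[0.0,0.02,0.0121,0,0,0,-7.65],[0.0,0.0418,0.0242,0,0,0,0],[0.0,0.0418,0.0242,0,0,0,0],[0.0,0.0418,0.0242,0,0,0,0],[0.0,0.0418,0.0242,0,0,0,0],[0.0,0.02,0.012,0,0,0,0],[0,0,0,0,0,0,0]]' 15
python3 -c "
from h import *
to((.6826,.0311,.105),-.75)"
```

```text
time: 6.45
position: [0.6849, 0.0283, 0.1601]
tool_rot: [2.233, 2.21, -0.001]
ft_force: [-0.0, -1.1, -1.5]
grip_width: 0.323
grip_force: 15.0
t 6.45 pos [0.6849 0.0283 0.1601] heading -0.6 shift [ 0.0028 -0.0023  0.0551] turn [-0.02  0.04  0.15] F [-0.  -1.1 -1.5] w 28.1 g 15.0
```

```bash
python3 -m handwheel '[[0.0,0.0028,-0.0023,0.02,0,0,0],[0,0,0,0.025,0,0,0],[0,0,0,0,0,0,0],[0,0,0,0,0,0,0]]' >/dev/null
python3 - <<'E'
from h import *
to((.6826,.0311,.056),-.75)
a=[]
for n in("top","scene"):
    p,d=ctrl.get_image(n);cv2.imwrite(f"pics/{n}2.png",p);np.save(f"pics/{n}2.npy",d)
    u,v=proj(n,(.68,.03,.06)).astype(int)
    print(n,u,v);a.append(cv2.resize(p[v-50:v+50,u-50:u+50],None,fx=4,fy=4,interpolation=cv2.INTER_CUBIC))
cv2.imwrite("pics/g2.png",np.hstack(a))
E
```

```text
t 6.95 pos [0.6823 0.0284 0.1155] heading -0.86 shift [0.0027 0.0003 0.0595] turn [ 0.01  0.02 -0.11] F [-0.1  1.3 -2.1] w 27.8 g 15.0
top 237 159
scene 340 208
```

View pics/g2.png

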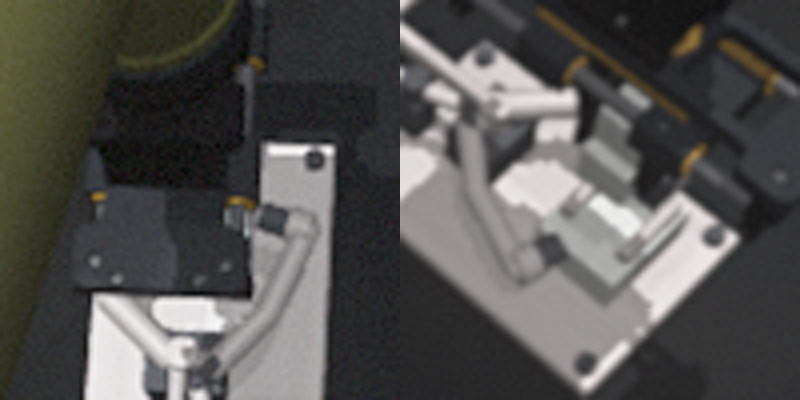

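```bash
python3 - <<'E'
from h import *
p=cv2.imread("pics/scene2.png");W=cloud("scene",np.load("pics/scene2.npy"))*1000
u0,v0=290,158
hsv=cv2.cvtColor(p,cv2.COLOR_BGR2HSV)
# block: -y faces
k=(W[...,2]>98)&(W[...,2]<150)&(abs(W[...,0]-684)<25)&(abs(W[...,1]-25)<30)
sub=k&(hsv[...,2]>90)
print(k.sum(),sub.sum());
for z in range(98,150,8):
    q=W[sub&(abs(W[...,2]-z)<4)]
    if len(q)>3: print(z,len(q),"x",np.percentile(q[:,0],[5,50,95]).round(1),"y",np.percentile(q[:,1],[5,50,95]).round(1))
W0=cloud("scene",np.load("pics/scene0.npy"))*1000
for nm,Wc in(("s2",W),("s0",W0),("top0",cloud("top",np.load("pics/top0.npy"))*1000)):
  for side in(662,703):
    k=(Wc[...,2]>46.5)&(Wc[...,2]<54)&(abs(Wc[...,0]-side)<9)&(Wc[...,1]>15)&(Wc[...,1]<50)
    q=Wc[k]; 
    if len(q): print(nm,side,"rail n",len(q),"x",np.percentile(q[:,0],[5,25,50,75,95]).round(1),"y",q[:,1].min().round(1),q[:,1].max().round(1))
E
```

```text
318 230
98 6 x [674.1 684.1 696.3] y [10.9 11.6 13.9]
106 28 x [670.4 685.  696.5] y [10.  11.2 18.6]
114 34 x [669.6 683.4 696.2] y [10.  10.9 16.2]
122 51 x [669.8 684.1 696.4] y [10.  11.8 18.7]
130 68 x [668.8 681.8 694.8] y [11.  16.4 19.4]
138 22 x [662.3 680.7 693.5] y [15.6 18.8 19.4]
146 21 x [660.  678.  684.3] y [16.7 18.8 20.4]
s2 662 rail n 34 x [660.  661.8 663.4 666.1 667.6] y 19.2 39.7
s2 703 rail n 50 x [699.7 701.2 702.9 704.4 706.4] y 17.8 49.4
s0 662 rail n 53 x [660.  662.1 664.7 666.4 667.8] y 19.6 49.2
s0 703 rail n 49 x [699.9 701.4 702.9 704.6 705.9] y 18.5 49.8
top0 662 rail n 52 x [658.2 659.6 661.5 663.8 666. ] y 23.5 49.2
top0 703 rail n 52 x [697.6 698.7 700.9 703.  704.9] y 23.0 49.0
```

```bash
python3 -m handwheel '[[0.0,0.001,0.0005,0.02,0,0,0],[0,0,0,0.02,0,0,0],[0,0,0,0.01,0,0,0],[0,0,0,0.004,0,0,0],[0,0,0,0.002,0,0,0],[0,0,0,0,0,0,0]]'
python3 -c "
from h import *
to((.6828,.0294,.0555),-.75)"
```

```text
time: 7.8
position: [0.6832, 0.031, 0.0593]
tool_rot: [2.236, 2.207, 0.001]
ft_force: [0.5, 0.4, -1.9]
grip_width: 0.32
grip_force: 15.0
t 7.8 pos [0.6832 0.031  0.0593] heading -0.75 shift [-0.0016 -0.0004  0.0038] turn [ 0.03 -0.01  0.  ] F [ 0.5  0.4 -1.9] w 27.9 g 15.0
```

```bash
python3 -m handwheel '[[0,0,0,0.002,0,0,0],[0,0,0,0.001,0,0,0],[0,0,0,0,0,0,0]]'; python3 -m handwheel '[[0,0,0,0.001,0,0,0],[0,0,0,0,0,0,0]]'
```

```text
time: 8.18
position: [0.683, 0.031, 0.0561]
tool_rot: [-2.236, -2.207, -0.0]
ft_force: [-0.7, -0.4, -1.6]
grip_width: 0.324
grip_force: 15.0
time: 8.43
position: [0.6832, 0.031, 0.0553]
tool_rot: [2.236, 2.207, 0.001]
ft_force: [-0.8, 0.3, 0.0]
grip_width: 0.32
grip_force: 15.0
```

```bash
python3 -m handwheel '[[0.045,0,0,0,0,0,0],[0.045,0,0,0,0,0,0],[0.045,0,0,0,0,0,0],[0.045,0,0,0,0,0,0],[0.045,0,0,-0.02,0,0,0],[0.045,0,0,-0.05,0,0,0],[0.06,0,0,-0.04,0,0,0],[0.087,0,-0.03,0,0,0,-10],[0.087,0,-0.03,0,0,0,-10],[0.087,0,-0.03,0,0,0,-10],[0.087,0,0,0,0,0,-10],[0.087,0,0,0,0,0,-10]]'
python3 -m handwheel '[[0.087,0,0,0,0,0,-10],[0.087,0,0,0,0,0,-10],[0.087,0,0,0,0,0,-10],[0.087,0,0,0,0,0,-10],[0.087,0,0,0,0,0,0]]'
python3 - <<'E'
from h import *
to((.4634,.013,.12),89.25)
for n in("top","scene"):
    p,d=ctrl.get_image(n);cv2.imwrite(f"pics/{n}3.png",p);np.save(f"pics/{n}3.npy",d)
W=cloud("scene",d)*1000
k=(abs(W[...,0]-684)<25)&(abs(W[...,1]-32)<25)&(W[...,2]>83)&(W[...,2]<105)
q=W[k];print(k.sum(),len(q) and np.percentile(q,[5,50,95],axis=0).round(1))
a=[]
for n in("top","scene"):
    p=cv2.imread(f"pics/{n}3.png");u,v=proj(n,(.62,.03,.06)).astype(int)
    a.append(cv2.resize(p[v-70:v+70,u-65:u+65],None,fx=3,fy=3,interpolation=cv2.INTER_CUBIC))
cv2.imwrite("pics/g3.png",np.hstack(a))
E
```

```text
time: 9.93
position: [0.5953, 0.0163, 0.1671]
tool_rot: [1.086, 2.946, 0.003]
ft_force: [0.6, -0.0, 0.7]
grip_width: 0.988
grip_force: 0.0
time: 10.55
position: [0.5956, 0.0163, 0.1666]
tool_rot: [0.024, 3.14, 0.001]
ft_force: [-0.6, 0.4, -0.1]
grip_width: 1.004
grip_force: 0.0
t 10.55 pos [0.5956 0.0163 0.1666] heading 89.11 shift [ 0.1322 -0.0054  0.0463] turn [ 0.03  0.11 -0.14] F [-0.6  0.4 -0.1] w 87.3 g 0.0
147 [[671.   20.8  85. ]
 [683.8  28.2  91.1]
 [696.5  39.5  92.6]]
```

View pics/g3.png

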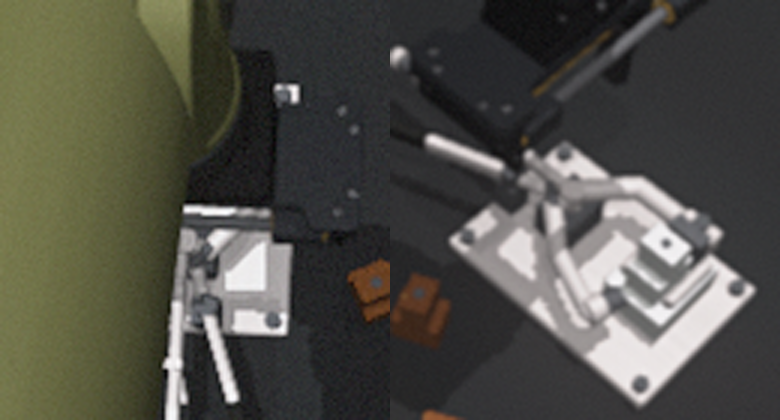

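```bash
python3 -m handwheel '[[0.087,0.04,-0.0012,0,0,0,0],[0.087,0.045,-0.001,0,0,0,0],[0.087,0.0472,-0.001,0,0,0,-0.1],[0.087,0,0,0.035,0,0,0],[0.087,0,0,0.04,0,0,0],[0.087,0,0,0.03,0,0,0],[0.087,0,0,0.02,0,0,0],[0.087,0,0,0.0086,0,0,0],[0.087,0,0,0,0,0,0],[0.087,0,0,0,0,0,0]]' 8
python3 - <<'E'
from h import *
to((.4634,.013,.033),89.25)
E
```

```text
time: 11.9
position: [0.4637, 0.0153, 0.0324]
tool_rot: [0.019, 3.14, 0.001]
ft_force: [-0.2, 0.5, -0.7]
grip_width: 1.0
grip_force: 0.0
t 11.9 pos [0.4637 0.0153 0.0324] heading 89.32 shift [ 0.0003 -0.0023 -0.0006] turn [0.03 0.1  0.07] F [-0.2  0.5 -0.7] w 87.0 g 0.0
```

```bash
python3 -m handwheel '[[0.087,0,-0.006,0,0,0,0],[0.087,0,-0.005,0,0,0,0],[0.087,0,0,0,0,0,0]]' |egrep 'pos|ft'
for i in 1; do python3 -m handwheel '[[0.087,0,-0.0015,0,0,0,0],[0.087,0,0,0,0,0,0]]' |egrep 'pos|ft';python3 -m handwheel '[[0.087,0,-0.001,0,0,0,0],[0.087,0,0,0,0,0,0]]' |egrep 'pos|ft'; python3 -m handwheel '[[0.087,0,-0.001,0,0,0,0],[0.087,0,0,0,0,0,0]]' |egrep 'pos|ft';  done
```

```text
position: [0.4629, 0.0036, 0.0317]
ft_force: [0.2, 0.5, 0.1]
position: [0.4627, 0.0027, 0.0315]
ft_force: [-0.2, -0.7, -0.7]
position: [0.4627, 0.0021, 0.0314]
ft_force: [0.2, 1.3, -1.1]
position: [0.4627, 0.002, 0.0314]
ft_force: [0.9, 5.2, -1.7]
```

```bash
python3 -m handwheel '[[0.087,0,0.004,-0.001,0,0,0],[0.087,0,0.006,0,0,0,0],[0.087,0,0.0045,0,0,0,0],[0.062,0,0,0,0,0,0],[0.062,0,0,0,0,0,0],[0.062,0,0,0,0,0,0],[0.062,0,0,0,0,0,0]]' 8
python3 -m handwheel '[[0.059,0,0.001,0,0,0,0],[0.059,0,0,0,0,0,0],[0.057,0,0.001,0,0,0,0],[0.057,0,0,0,0,0,0]]'
python3 -m handwheel '[[0.055,0,0.001,0,0,0,0],[0.055,0,0,0,0,0,0]]'
```

```text
time: 13.9
position: [0.4629, 0.0151, 0.0325]
tool_rot: [0.018, 3.141, 0.0]
ft_force: [-0.4, 0.1, -0.3]
grip_width: 0.73
grip_force: 0.0
time: 14.4
position: [0.4627, 0.017, 0.0324]
tool_rot: [-0.018, -3.141, 0.0]
ft_force: [-1.6, -1.6, -0.3]
grip_width: 0.657
grip_force: 3.3
time: 14.65
position: [0.4626, 0.018, 0.0323]
tool_rot: [-0.018, -3.141, 0.0]
ft_force: [-1.1, -3.2, 0.2]
grip_width: 0.638
grip_force: 2.9
```

```bash
python3 -m handwheel '[[0.053,0,0.0008,0,0,0,0],[0.053,0,0,0,0,0,0],[0.051,0,0.001,0,0,0,0],[0.051,0,0,0,0,0,0]]'|egrep 'pos|ft|grip'
python3 -m handwheel '[[0.049,0,0.001,0,0,0,0],[0.049,0,0,0,0,0,0],[0.047,0,0.001,0,0,0,0],[0.047,0,0,0,0,0,0]]'|egrep 'pos|ft|grip'
```

```text
position: [0.4626, 0.02, 0.0323]
ft_force: [-2.4, -4.2, -0.4]
grip_width: 0.591
grip_force: 2.5
position: [0.4628, 0.022, 0.0324]
ft_force: [-1.6, -3.4, -0.1]
grip_width: 0.547
grip_force: 2.4
```

```bash
python3 -m handwheel '[[0.045,0,0.001,0,0,0,0],[0.045,0,0,0,0,0,0],[0.043,0,0.001,0,0,0,0],[0.043,0,0,0,0,0,0],[0.041,0,0.001,0,0,0,0],[0.041,0,0,0,0,0,0]]'|egrep 'pos|ft|grip'
python3 -m handwheel '[[0.039,0,0.001,0,0,0,0],[0.039,0,0,0,0,0,0],[0.037,0,0.001,0,0,0,0],[0.037,0,0,0,0,0,0]]'|egrep 'pos|ft|grip'
python3 -m handwheel '[[0.036,0,0.0005,0,0,0,0],[0.036,0,0,0,0,0,0],[0.035,0,0.0005,0,0,0,0],[0.035,0,0,0,0,0,0]]'|egrep 'pos|ft|grip'
```

```text
position: [0.4631, 0.0252, 0.0326]
ft_force: [-2.0, -3.7, 0.2]
grip_width: 0.479
grip_force: 1.5
position: [0.463, 0.0271, 0.0325]
ft_force: [-2.2, -3.2, 0.3]
grip_width: 0.428
grip_force: 1.4
position: [0.4631, 0.0282, 0.0325]
ft_force: [-1.5, -3.2, 0.4]
grip_width: 0.401
grip_force: 1.1
```

```bash
python3 -m handwheel '[[0.034,0,0.0005,0,0,0,0],[0.034,0,0,0,0,0,0],[0.033,0,0.0005,0,0,0,0],[0.033,0,0,0,0,0,0],[0.032,0,0.0005,0,0,0,0],[0.032,0,0,0,0,0,0]]'|egrep 'pos|ft|grip'
python3 -m handwheel '[[0.031,0,0.0005,0,0,0,0],[0.031,0,0,0,0,0,0]]'|egrep 'pos|ft|grip'
python3 -m handwheel '[[0.0302,0,0.0004,0,0,0,0],[0.0302,0,0,0,0,0,0]]'|egrep 'pos|ft|grip'
```

```text
position: [0.4633, 0.0298, 0.0326]
ft_force: [-0.6, -0.8, -1.0]
grip_width: 0.368
grip_force: 0.5
position: [0.4633, 0.0303, 0.0326]
ft_force: [0.1, -1.8, -1.0]
grip_width: 0.358
grip_force: 0.3
position: [0.4633, 0.0306, 0.0326]
ft_force: [-0.3, -0.5, -0.5]
grip_width: 0.349
grip_force: 0.1
```

```bash
python3 -m handwheel '[[0.0296,0,0.0003,0,0,0,0],[0.0296,0,0,0,0,0,0]]'|egrep 'pos|ft|grip'
python3 -m handwheel '[[0.029,0,0.0003,0,0,0,0],[0.029,0,0,0,0,0,0]]'|egrep 'pos|ft|grip'
python3 -m handwheel '[[0.0285,0,0.0002,0,0,0,0],[0.0285,0,0,0,0,0,0]]'|egrep 'pos|ft|grip'
```

```text
position: [0.4632, 0.0309, 0.0326]
ft_force: [-0.5, 0.3, 0.1]
grip_width: 0.338
grip_force: 0.0
position: [0.4631, 0.0311, 0.0325]
ft_force: [-0.3, 0.8, 0.3]
grip_width: 0.339
grip_force: 0.1
position: [0.4631, 0.0314, 0.0325]
ft_force: [-0.2, 0.9, 0.9]
grip_width: 0.328
grip_force: 0.3
```

```bash
python3 -m handwheel '[[0.032,0,0,0,0,0,0],[0.036,0,0,0,0,0,0],[0.05,0,0,0,0,0,0],[0.07,0,0,0,0,0,0],[0.07,0,0,0,0,0,0],[0.07,0,0,-0.02,0,0,0],[0.07,0,0,-0.04,0,0,0],[0.07,0,0,-0.04,0,0,0],[0.07,0,0,-0.02,0,0,0],[0.07,0.0,-0.06,0,0,0,0],[0.07,0.0,-0.06,0,0,0,0],[0.07,0,0,0,0,0,0]]'
python3 - <<'E'
from h import *
for n in("top","scene"):
    p,d=ctrl.get_image(n);cv2.imwrite(f"pics/{n}4.png",p);np.save(f"pics/{n}4.npy",d)
a=[]
for n in("top","scene"):
    p=cv2.imread(f"pics/{n}4.png");u,v=proj(n,(.56,.03,.06)).astype(int)
    a.append(cv2.resize(p[v-75:v+75,u-65:u+65],None,fx=3,fy=3,interpolation=cv2.INTER_CUBIC))
cv2.imwrite("pics/g4.png",np.hstack(a))
E
```

```text
time: 20.9
position: [0.4612, -0.0939, 0.1529]
tool_rot: [0.032, 3.141, -0.002]
ft_force: [0.1, 1.5, 0.1]
grip_width: 0.807
grip_force: 0.0
```

View pics/g4.png

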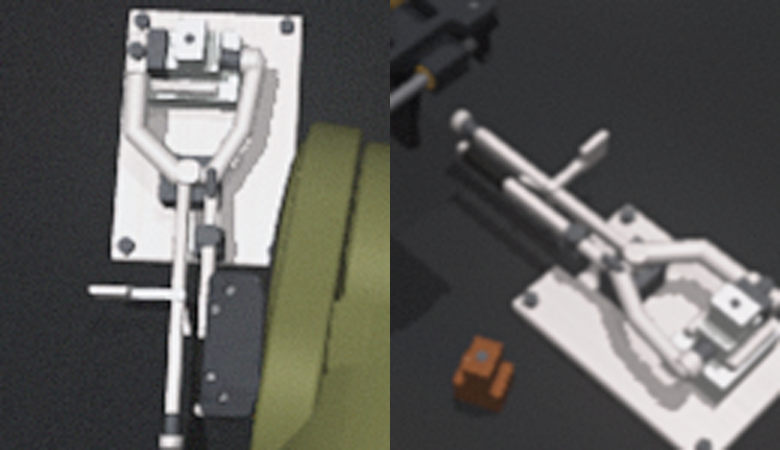

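```bash
python3 -m handwheel '[[0,-0.021,0.045,0,0,0,0],[0,-0.021,0.045,0,0,0,0],[0,-0.021,0.045,0,0,0,0],[0,-0.021,0.043,0,0,0,0],[0,0,0,0,0,0,0],[0,0,0,0,0,0,0]]' 5
python3 - <<'E'
from h import *
to((.545,.083,.053),89.25)
for n in("top","scene"):
    p=cv2.imread(f"pics/{n}4.png");W=cloud(n,np.load(f"pics/{n}4.npy"))*1000
    k=(abs(W[...,0]-514)<15)&(W[...,1]>63)&(W[...,1]<110)&(W[...,2]>62)&(W[...,2]<82)
    print(n,k.sum(),np.percentile(W[k],[3,50,97],axis=0).round(1).tolist())
E
```

```text
time: 21.75
position: [0.547, 0.089, 0.1519]
tool_rot: [-0.014, -3.14, 0.001]
ft_force: [0.7, -0.1, 1.0]
grip_width: 0.209
grip_force: 0.0
t 21.75 pos [0.547  0.089  0.1519] heading 89.47 shift [ 0.0018 -0.006   0.0989] turn [-0.04 -0.07  0.22] F [ 0.7 -0.1  1. ] w 18.2 g 0.0
top 47 [[509.7, 66.8, 62.4], [511.6, 82.4, 73.4], [514.0, 97.9, 76.9]]
scene 48 [[511.7, 71.1, 62.6], [515.8, 81.4, 70.1], [517.2, 94.6, 74.4]]
```

```bash
python3 -m handwheel '[[0,0,-0.003,0.04,0,0,0],[0,0,0,0.035,0,0,0],[0,0,0,0.018,0,0,0],[0,0,0,0.005,0,0,0],[0,0.008,0,0,0,0,0],[0,0.006,0,0,0,0,0],[0,0,0,0,0,0,0]]'
python3 -m handwheel '[[0,0.003,0,0,0,0,0],[0,0.002,0,0,0,0,0],[0,0,0,0,0,0,0]]'|egrep 'pos|ft'
python3 -m handwheel '[[0,0.002,0,0,0,0,0],[0,0.002,0,0,0,0,0],[0,0,0,0,0,0,0]]'|egrep 'pos|ft'
```

```text
time: 22.62
position: [0.5337, 0.0858, 0.0554]
tool_rot: [0.017, 3.14, 0.002]
ft_force: [-0.6, 0.3, -0.2]
grip_width: 0.01
grip_force: 0.0
position: [0.5285, 0.0855, 0.0545]
ft_force: [0.3, -0.1, 0.1]
position: [0.5249, 0.0856, 0.0546]
ft_force: [0.9, -0.2, -0.1]
```

```bash
python3 -m handwheel '[[0,0.002,0,0,0,0,0],[0,0.002,0,0,0,0,0],[0,0,0,0,0,0,0]]'|egrep 'pos|ft'
python3 -m handwheel '[[0,0.002,0,0,0,0,0],[0,0.002,0,0,0,0,0],[0,0,0,0,0,0,0]]'|egrep 'pos|ft'
python3 -m handwheel '[[0,0.002,0,0,0,0,0],[0,0.001,0,0,0,0,0],[0,0,0,0,0,0,0]]'|egrep 'pos|ft'
```

```text
position: [0.5207, 0.0854, 0.0546]
ft_force: [2.3, -1.0, -0.3]
position: [0.5167, 0.0854, 0.0546]
ft_force: [4.0, -1.7, -0.3]
position: [0.5137, 0.0857, 0.0546]
ft_force: [3.0, -1.1, 0.6]
```

```bash
python3 -m handwheel '[[0,0.0015,0,0,0,0,0],[0,0.0015,0,0,0,0,0],[0,0,0,0,0,0,0]]'|egrep 'pos|ft'
python3 -m handwheel '[[0,-0.008,0,0,0,0,0],[0,-0.015,0,0,0,0,0],[0,-0.012,0,0,0,0,0],[0,0,0,-0.02,0,0,0],[0,0,0,-0.05,0,0,0],[0,0,0,-0.05,0,0,0],[0,0,0.06,0,0,0,0],[0,0,0.06,0,0,0,0],[0,0,0.06,0,0,0,0],[0,0,0,0,0,0,0],[0,0,0,0,0,0,0]]'
python3 - <<'E'
from h import *
for n in("top","scene"):
    p,d=ctrl.get_image(n);cv2.imwrite(f"pics/{n}5.png",p);np.save(f"pics/{n}5.npy",d)
a=[]
for n in("top","scene"):
    p=cv2.imread(f"pics/{n}5.png");u,v=proj(n,(.58,.03,.06)).astype(int)
    a.append(cv2.resize(p[v-75:v+75,u-65:u+65],None,fx=3,fy=3,interpolation=cv2.INTER_CUBIC))
cv2.imwrite("pics/g5.png",np.hstack(a))
for i in(4,5):
    W=cloud("scene",np.load(f"pics/scene{i}.npy"))*1000
    k=(abs(W[...,0]-684)<25)&(abs(W[...,1]-32)<25)&(W[...,2]>86)&(W[...,2]<105)
    print(i,k.sum(),np.percentile(W[k],[5,50,95],axis=0).round(1).tolist())
E
```

```text
position: [0.5106, 0.0858, 0.0545]
ft_force: [4.7, -0.8, -1.0]
time: 26.25
position: [0.5478, 0.2644, 0.1737]
tool_rot: [-0.018, -3.14, 0.003]
ft_force: [-0.3, -0.8, -0.4]
grip_width: 0.007
grip_force: 0.0
4 135 [[672.6, 25.6, 87.7], [685.3, 34.7, 90.9], [698.1, 44.5, 92.8]]
5 135 [[672.4, 25.6, 87.5], [684.7, 34.8, 90.8], [698.1, 44.5, 92.6]]
```

View pics/g5.png

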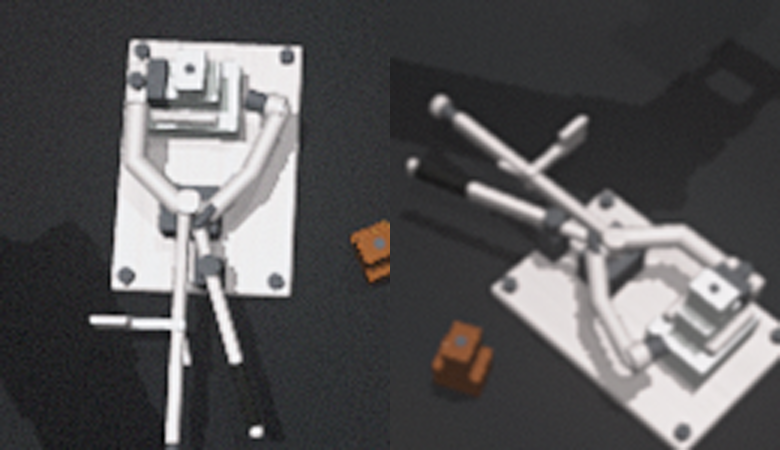

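The pliers are open, with the moving handle splayed near pixel (250,430). The block stands home against the anvil near pixel (190,70) and did not shift when the pliers released.

```bash
python3 -c "
from bench import ctrl
print(ctrl.close_job())"
```

```text
the job is handed in; nothing more can be done
None
```

The job is done and handed in after about 26 s: the block stands unclamped against the datum face after the pliers locked on it and the lever sprang them open. Measured net wrist forces stayed near 5 N or less, and I never moved towards the gauges or the bottle.

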